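# Lock the bayonet lid of an anaerobic jar

## Task

The culture dishes are in the anaerobic jar, but its lid only lies loose on the mouth, with its four lugs on top of the collar. Turn the lid until the lugs drop into the slots of the collar, press it down against the sprung seal and turn it clockwise (seen from above) as far as it goes, then let it spring up so that it stays locked. Let go of it and leave the other things on the desk where they are.

Things in the scene. Friction and masses are not known exactly. Their poses are not given: they have to be found in the camera images.
- jar: clear round jar with culture dishes inside, held fast in a round steel foot: it cannot move or turn. Origin: centre of the foot, on the desk; z up along the jar's axis. Its x, y, -x and -y directions are those of the four slots in the grey collar round its mouth
- jar_mouth (a point): centre of the mouth, on the axis, level with the collar's top (125 mm above the desk; axes as the jar's). The collar is 147 mm across; its inward lip has an inner diameter of 120 mm and is 7 mm thick. Four slots, 23 mm wide, cut the lip. Clockwise of each slot, seen from above, a lug passes under the lip for 45 degrees to a hard stop; counter-clockwise the way is blocked
- jar_lock (a point): one of the four locked places (the others are a quarter turn apart): 63 mm from the axis, 45 degrees clockwise of a slot, at the lip's top. The lip's underside is at 118 mm, but from the stop back for 23 mm it has a pocket up to 121 mm, into which the lug rises and is held; a lug is there within 8 degrees of the stop
- seal (a joint): spring ring inside the mouth on which the lid rests: 0 m up, 0.0138 m at the bottom. It carries about the lid's weight at 0 and takes 1 N more for each mm that the lid is pressed: some 11 N to free the lugs below the lip, 14 N at the bottom
- lid_grip (a point): centre of the black grip bar (76 long along x, 16 wide, 26 mm high) of the loose aluminium lid, about 0.25 kg; on its axis, z up. The flat top of the lid is 13 mm below it; fingers may stand there beside the bar. Height above the desk: 146 mm with the lugs on the lip (start), 142 dropped into the slots, 132 or less when pressed far enough to turn, 129 at the bottom, 136 when locked
- lid_lug (a point): middle of one of the lid's four equal lugs, 63 mm from its axis, in the direction of the grip bar (+x); the others are a quarter turn apart, so any quarter turn fits. Lugs are 14 mm wide, 6 mm thick, and reach 67 mm from the axis; this point is 18 mm below the grip's centre. The lid's disc is 117 mm across; a gauge and a valve, 9 mm high, stand on it 43 mm from the axis on a diagonal
- dish_out: closed petri dish with agar, 92 mm across, 16 mm high, lying left of the jar. Origin: centre of its underside. Leave it alone
- tape: roll of beige tape lying flat right of the jar, 72 mm across, 18 mm high. Origin: centre of its underside. Leave it alone
- bench_timer: white digital bench timer, 36 x 66 x 56 mm, standing. Origin: centre of its underside. Leave it alone
- carton: small white and red carton, 30 x 78 x 56 mm, standing behind the jar. Origin: centre of its underside. Leave it alone
- black_marker: marker pen with a black cap, 137 mm long, lying on the right. Origin: centre of its underside. Leave it alone
There are look-alikes about, which are no part of the job. Of the things that look like the part that bears lid_grip, the larger one is meant.

How it is judged:
At the end, for the whole second after the job is handed in: The lid is locked: all lugs up in their pockets at the end of the clockwise turn (45 degrees from the slots, within about 9), the grip's centre 134 to 138 mm above the desk, within 4 mm of the jar's axis and level within 3 degrees (z of lid_grip in the frame of jar between 0.1343 and 0.1378 m and angle between the x axis of lid_grip and the x axis of jar, either way round between 0.62 and 0.95 rad and horizontal distance between lid_grip and jar below 0.004 m and angle between lid_grip's own z axis and vertical below 0.05 rad); the robot touches nothing.
It fails at once if another thing on the desk moved by more than 30 mm (distance of any of dish_out, tape, bench_timer, carton, black_marker from where it was at the start of the episode above 0.03 m).
It also fails if it takes over 45 s, if anything falls off the work surface, if the arm or the gripper's body presses on something with over 40 N, if the wrist force passes 120 N, or if a joint passes its speed limit or range.

## Robot

A 6-joint arm with a two-finger parallel gripper is mounted at the origin on a cart in front of the work surface, level with it; the furniture and walls round the work are solid. World frame = base frame: x ahead of the robot, y to its left, z up, the work surface at z = 0. Lengths are in m, angles in rad, forces in N, time in s.
With the tool pointing down it reaches from about 0.35 to 0.85 m from the base axis. Payload 8.1 kg.
Tool frame: the origin (TCP) lies between the finger pads; the fingertips stand 11 mm ahead of it and the grasp point (between the pads) lies 8 mm behind it (robot.tips_ahead is the distance from the TCP to the fingertips, in m); z points along the fingers, y is the line along which they close (so a half turn about z gives the same grasp; the last joint's range is limited). The gripper opens to 93 mm and grips with 3 to 60 N. Pads are 15 mm wide; open, the fingers measure 128 mm over their backs; the gripper's body (75 mm by 188 mm) begins 65 mm behind the grasp point.
Start: joints at [-1.275, 0.13, 1.488, -0, 1.523, -0.085], TCP at [0.223, -0.557, 0.23] pointing down, gripper open.
Joint ranges: [-2.96, 2.96], [-0.89, 2.26], [0.02, 2.5], [-1.34, 4.48], [0, 2.73], [-2.66, 2.66]. Speed limits (rad/s): [2.39, 2.39, 2.79, 3.14, 3.14, 3.14].

## Interface

Orientations are given as a rotation vector (axis times angle).
In Python, from plant import robot gives the robot as it stands. The module is installed in compiled form; this text tells all that it offers.
- The arm moves only by the tool move_arm, never from a script. Its argument "deltas" is one flat list of numbers, 7 for each row, row after row: the shift along the tool's x, y, z in m, then the turn, a rotation vector about the tool's x, y, z in rad, then the opening, from 0 (shut) to 1 (fully open). A call has 1 to 12 rows; each row is the pose to reach, as a shift and turn from the pose commanded when the call began, along the tool's axes at that moment; what a row does not reach only later rows make up. A row lasts 1/8 s, in which the tool goes at most 62.5 mm and 10.7 degrees, less where a joint would pass 70% of its speed; a pose out of reach is approached as far as the arm can. A call with a gripper value outside its range is refused whole. The fingers move at their own pace and stop on an object; "squeeze" is the grip in N (left out, the last holds). Time passes only in rows, so rows that repeat a pose let the fingers close. It gives the time, the measured TCP pose, the force, the opening and the grip force at its end, in the units of the state.
- robot.read_state(): the state, without advancing time (a new reading comes with each control period).
- robot.read_camera(name): name is "scene" or "top" or "wrist"; returns (picture, depth): 480x640x3 uint8, red, green, blue; 480x640 float32, m along the optical axis (not along the pixel's ray), 0 where there is no reading.
- robot.camera_model(name): a dict with "K" (3x3 intrinsics, pixels), "k1" (the pictures are not rectified: a ray, as slopes to the right and down, at radius r is drawn at 1 + k1 r^2 times it, then the intrinsics apply), "R" (3x3) and "t" (3): a world point X has camera coordinates R X + t; the wrist camera has in their place "tool_from_camera" (4x4, takes a point from camera to tool coordinates, whose origin is the TCP and whose axes are the flange's). Camera axes: x right, y down, z forward; pixel columns grow to the right and rows downward; lengths in m; the calibration is good to about 2 mm. A picture is of the moment at which its call begins: read the wrist's pose just before it. camera_model takes no time and is no camera call.
- robot.close_job(): hands the job in; it is judged then, once.
Trained networks look in the newest picture that a camera, given by its name, has taken for a name from the list of things; names that differ only in an ending like _2 or _b are one class to them, and where a whole thing is asked for, a point or a joint stands for the part that bears it (a point fixed in the world has none). Each returns a list of dicts, best first, with "confidence" (0 to 1); they miss things now and then, are a little off and sometimes report something else, mostly with a low value. They report only what shows in the picture. A call takes as long as a camera call. They do not tell look-alikes from the thing itself.
- robot.recognise(camera, label): "uv" ([column, row] in pixels, amid what is visible of it).
The state is a dict: "t": time; "q": joint angles; "dq": joint speeds; "joint_torque": joint torques, N m; "tool_pos": TCP position; "orientation": TCP orientation; "force": force on the tool from outside, world axes, zero at the start; "wrist_torque": the same for the moment, N m; "opening": finger opening in m; "gripper_force": force on a finger pad.
Only numpy, scipy, OpenCV 4.12 (cv2) and the standard library are available. Lean on these libraries where they do the work, as an engineer would, in place of code of your own. Each camera call takes 0.05 s, during which the arm holds its last target. There are 200 camera calls.

## Working session

There is one attempt and no reset: what is moved stays moved. The work goes in short steps, Python scripts to look and compute and a tool call to move; the robot and the scene stay as the last step left them, time stands still between calls to the robot, and variables do not carry over. Pictures are saved under pics/ and viewed, at most 10 in all, crops included, and the job is handed in when it is done.

Besides the shell and the picture viewer there is one more tool, called after "Request:" as name(argument=value, ...), one argument or row to a line, values as JSON. move_arm: Moves the arm, as the interface text tells. Its arguments: {"type":"object","properties":{"deltas":{"type":"array","items":{"type":"number"}},"squeeze":{"type":"number"}},"required":["deltas"]}

```bash
mkdir -p pics
cat > h.py <<'E'
import numpy as np, cv2
from plant import robot
from scipy.spatial.transform import Rotation as Rn
def pose():
    s=robot.read_state(); T=np.eye(4); T[:3,:3]=Rn.from_rotvec(s["orientation"]).as_matrix(); T[:3,3]=s["tool_pos"]; return T
def cam(name,T=None):
    m=robot.camera_model(name); K=np.array(m["K"]);k1=m["k1"]
    if name=="wrist":
        W=(pose() if T is None else T)@np.array(m["tool_from_camera"])
    else:
        W=np.eye(4);R=np.array(m["R"]);W[:3,:3]=R.T;W[:3,3]=-R.T@np.array(m["t"])
    return K,k1,W
def ray(c,uv):
    K,k1,W=c
    n=cv2.undistortPoints(np.array([[uv]],float),K,np.array([k1,0,0,0,0.]))[0,0]
    return W[:3,3],W[:3,:3]@np.array([n[0],n[1],1])
def at_z(c,uv,z):
    o,d=ray(c,uv); return o+d*(z-o[2])/d[2]
def at_d(c,uv,dep):
    o,d=ray(c,uv); return o+d*dep
def proj(c,P):
    K,k1,W=c; p=W[:3,:3].T@(np.array(P)-W[:3,3]); a=p[:2]/p[2]; a=a*(1+k1*(a@a)); return K[:2,:2]@a+K[:2,2]
E
cat > a.py <<'E'
from h import *
for n in ["scene","top"]:
    im,d=robot.read_camera(n); cv2.imwrite(f"pics/{n}.png",im[:,:,::-1]); np.save(f"{n}_d.npy",d)
    c=cam(n); print(n,c[2][:3,3].round(3),c[0][0,0])
    for l in ["lid_grip","jar","lid_lug","dish_out","tape","bench_timer","carton","black_marker"]:
        for r in robot.recognise(n,l)[:3]:
            u,v=r["uv"]; dd=d[int(v),int(u)]
            print(l,np.round(r["uv"],1),round(r["confidence"],2),dd, at_d(c,(u,v),dd).round(3))
print(robot.read_state())
E
python3 a.py
```

```text
scene [-0.072 -1.166  0.976] 610.3431439753531
lid_grip [318.5 269.7] 0.98 1.3082663 [ 0.511 -0.348  0.135]
lid_grip [277.4 269.2] 0.83 1.4781046 [ 0.505 -0.185  0.026]
jar [319.2 296.8] 0.78 1.2879304 [ 0.484 -0.39   0.102]
lid_lug [317.8 265.2] 0.92 1.319922 [ 0.518 -0.335  0.135]
lid_lug [274.7 269.6] 0.59 1.4732689 [ 0.498 -0.185  0.028]
tape [365.5 370.2] 0.64 1.2380651 [ 0.491 -0.55   0.016]
carton [363.5 253.1] 0.79 1.4981115 [ 0.7   -0.272  0.047]
carton [320.3 296.4] 0.64 1.288787 [ 0.487 -0.391  0.102]
black_marker [360.7 407. ] 0.84 1.1726559 [ 0.43  -0.614  0.007]
black_marker [321.2 296. ] 0.34 1.2952756 [ 0.492 -0.387  0.099]
top [ 0.512 -0.209  1.223] 474.7705240413009
lid_grip [293.5 252.4] 0.98 1.1919957 [ 0.512 -0.16   0.028]
lid_grip [363.8 246.7] 0.68 1.0674825 [ 0.529 -0.323  0.157]
jar [338.9 244.6] 0.7 1.0997381 [ 0.533 -0.269  0.124]
lid_lug [367.2 247.4] 0.59 1.0654866 [ 0.527 -0.33   0.159]
lid_lug [294.2 255.8] 0.58 1.1921604 [ 0.503 -0.162  0.028]
dish_out [235.7 269.3] 0.56 1.2066364 [ 0.465 -0.014  0.009]
tape [435.5 265.1] 0.65 1.2056129 [ 0.489 -0.521 
[... 334 characters left out ...]
71 [ 0.438 -0.617  0.01 ]
{'t': 0.9, 'q': array([-1.27540202e+00,  1.30386510e-01,  1.48823114e+00,  1.68270799e-05,
        1.52300646e+00, -8.54002097e-02]), 'dq': array([-0.00068541,  0.00171313, -0.00159452,  0.00129812,  0.00173014,
       -0.00061137]), 'joint_torque': array([ 1.04683361e-04, -5.59753847e+01, -4.92063761e+01,  7.68687227e-02,
        2.23344349e-02, -4.10279299e-06]), 'tool_pos': array([ 0.22301825, -0.55700129,  0.22962616]), 'orientation': array([-3.08478913e+00, -5.94535742e-01, -2.10766537e-05]), 'force': array([0.19030313, 0.42485724, 0.11411459]), 'wrist_torque': array([-0.03163275,  0.00725092,  0.00582994]), 'gripper_force': 0.0, 'opening': 0.09302478836847046}
```

```bash
python3 -c "
import cv2,numpy as np
a=cv2.imread('pics/scene.png')[200:350,220:420];b=cv2.imread('pics/top.png')[180:330,250:450]
cv2.imwrite('pics/c1.png',np.hstack([cv2.resize(x,None,fx=2,fy=2,interpolation=2) if 0 else cv2.resize(x,(400,300),interpolation=2) for x in (a,b)]))"
```

```text
(no output)
```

View pics/c1.png

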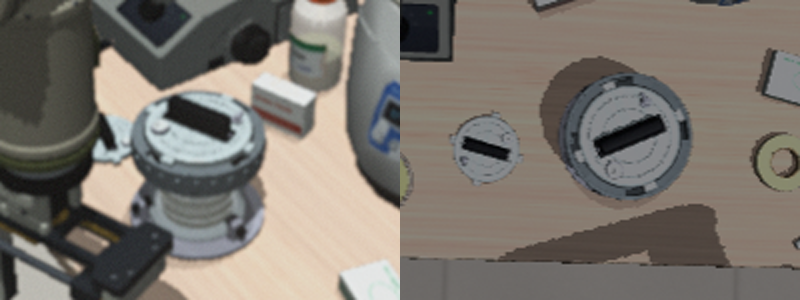

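View pics/top.png

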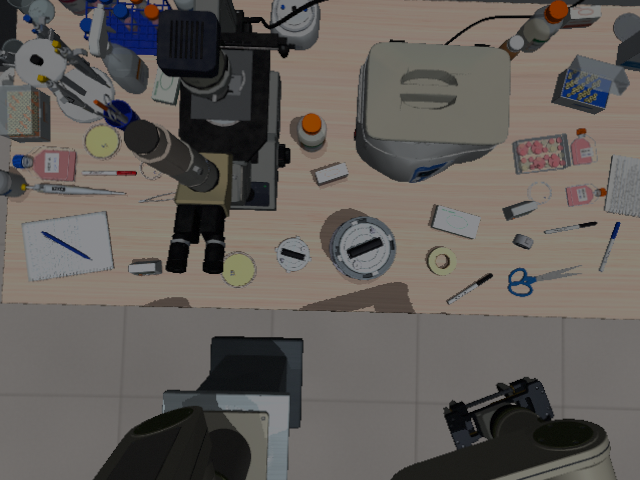

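The large lid on the jar (top: 364,247) and a small look-alike lid on the desk at (293,252) both show. The one on the jar is larger, so it is the one meant, and the enlarged crop confirms it. Its grip bar runs at about -25°/155° in world yaw.

```bash
python3 -c "
from h import *
m=robot.camera_model('wrist');print(np.round(m['tool_from_camera'],3),np.round(m['K'],0),pose().round(3))"
```

```text
[[ 0.001 -0.963 -0.269  0.074]
 [ 1.     0.001  0.001 -0.001]
 [-0.    -0.269  0.963 -0.156]
 [ 0.     0.     0.     1.   ]] [[341.   0. 318.]
 [  0. 341. 237.]
 [  0.   0.   1.]] [[ 0.928  0.372  0.     0.223]
 [ 0.372 -0.928  0.    -0.557]
 [ 0.    -0.    -1.     0.23 ]
 [ 0.     0.     0.     1.   ]]
```

Request:
move_arm(
  deltas=[0.369,-0.105,-0.12,0,0,-2.3,1,0.369,-0.105,-0.12,0,0,-2.3,1,0.369,-0.105,-0.12,0,0,-2.3,1,0.369,-0.105,-0.12,0,0,-2.3,1,0.369,-0.105,-0.12,0,0,-2.3,1,0.369,-0.105,-0.12,0,0,-2.3,1,0.369,-0.105,-0.12,0,0,-2.3,1,0.369,-0.105,-0.12,0,0,-2.3,1,0.369,-0.105,-0.12,0,0,-2.3,1,0.369,-0.105,-0.12,0,0,-2.3,1,0.369,-0.105,-0.12,0,0,-2.3,1,0.369,-0.105,-0.12,0,0,-2.3,1],
)

```text
t: 2.4
tool_pos: [0.5266, -0.3224, 0.3496]
orientation: [-0.784, -3.042, -0.0]
force: [1.2, -0.7, 0.2]
opening: 0.0931
gripper_force: 0.0
```

```bash
cat > w.py <<'E'
import sys
from h import *
n=sys.argv[1]
T=pose(); im,d=robot.read_camera("wrist"); cv2.imwrite(f"pics/{n}.png",im[:,:,::-1]); np.savez(f"{n}.npz",im=im,d=d,T=T)
c=cam("wrist",T)
for l in ["lid_grip","lid_lug","jar"]:
    for r in robot.recognise("wrist",l)[:5]:
        u,v=r["uv"]; dd=d[int(v),int(u)]; print(l,np.round(r["uv"],1),round(r["confidence"],2),at_d(c,(u,v),dd).round(4))
# rectified orthophoto at z=0.128, 0.25 mm... centre
cx,cy,z,s,N=0.527,-0.323,0.126,0.0003,600
out=np.zeros((N,N,3),np.uint8)
jj,ii=np.meshgrid(np.arange(N),np.arange(N))
X=cx+(N/2-ii)*s; Y=cy+(N/2-jj)*s
K,k1,W=c
P=(np.stack([X,Y,np.full_like(X,z)],-1)-W[:3,3])@W[:3,:3]
a=P[...,:2]/P[...,2:]; a=a*(1+k1*(a**2).sum(-1,keepdims=True))
out=cv2.remap(im,(a[...,0]*K[0,0]+K[0,2]).astype(np.float32),(a[...,1]*K[1,1]+K[1,2]).astype(np.float32),1)
cv2.imwrite(f"pics/{n}_o.png",out[:,:,::-1])
E
python3 w.py w1
```

```text
lid_grip [315.9 210.1] 0.87 [ 0.5185 -0.3203  0.1605]
lid_grip [415.8 125.3] 0.8 [ 0.5036 -0.1611  0.0307]
lid_lug [312.4 210.9] 0.97 [ 0.5181 -0.3243  0.1568]
lid_lug [414.9 124.4] 0.73 [ 0.502  -0.1618  0.0313]
jar [302.9 161.7] 0.68 [ 0.4704 -0.3103  0.1247]
```

View pics/w1_o.png

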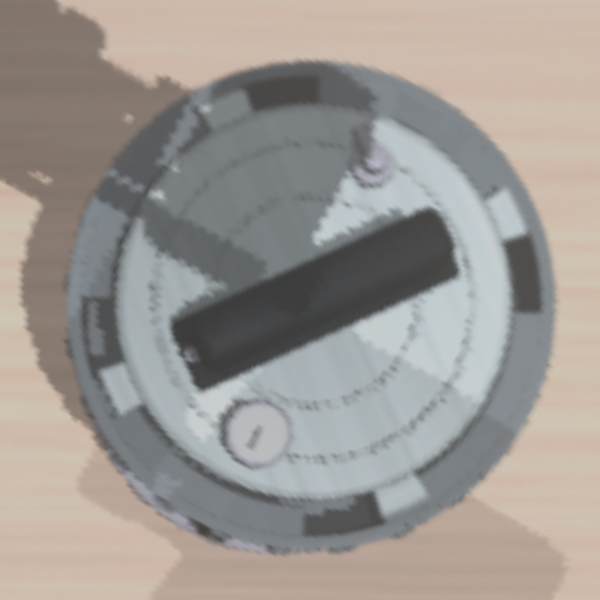

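The orthophoto shows the collar centred near (312,304). The slots are dark at (524,273), (283,92), (101,330) and (343,517), about 7.8° counter-clockwise. The lugs are at (507,212), (228,108), (122,389) and (402,496), about 24.5°. So the lid needs about 16.7° clockwise. The bar's world yaw is about 114.5°, so I correct the tool yaw and move closer.

Request:
move_arm(
  deltas=[-0.0014,-0.0042,0.1,0,0,0.639,1,-0.0014,-0.0042,0.1,0,0,0.639,1,-0.0014,-0.0042,0.1,0,0,0.639,1,-0.0014,-0.0042,0.1,0,0,0.639,1,-0.0014,-0.0042,0.1,0,0,0.639,1],
)

```text
t: 3.22
tool_pos: [0.5257, -0.3267, 0.2496]
orientation: [-1.712, -2.634, -0.0]
force: [0.0, 0.2, 0.3]
opening: 0.0932
gripper_force: 0.0
```

```bash
python3 w.py w2
python3 - <<'E'
from h import *
import numpy as np
for n in ["w1","w2"]:
    f=np.load(n+".npz"); d=f["d"]; c=cam("wrist",f["T"])
    # world points from depth
    vv,uu=np.mgrid[0:480,0:640]
    q=cv2.undistortPoints(np.stack([uu,vv],-1).reshape(-1,1,2).astype(float),c[0],np.array([c[1],0,0,0,0.])).reshape(-1,2)
    D=d.reshape(-1); P=(np.c_[q,np.ones(len(q))]*D[:,None])@c[2][:3,:3].T+c[2][:3,3]
    near=(np.hypot(P[:,0]-.5258,P[:,1]+.3268)<.06)&(D>0)
    b=P[near&(P[:,2]>.152)&(P[:,2]<.17)&(np.hypot(P[:,0]-.5258,P[:,1]+.3268)<.045)]
    r=cv2.minAreaRect((b[:,:2]*1000).astype(np.float32)); print(n,len(b),"bar top z",np.median(b[:,2]).round(4),r)
    l=P[near&(P[:,2]>.125)&(P[:,2]<.14)]; print("lid top",np.median(l[:,2]).round(4))
    col=P[(np.hypot(P[:,0]-.5258,P[:,1]+.3268)<.08)&(P[:,2]>.118)&(P[:,2]<.13)&(D>0)]
    print("collar",cv2.minEnclosingCircle((col[:,:2]*1000).astype(np.float32)))
E
```

```text
lid_grip [319.1 231.9] 0.79 [ 0.522  -0.3167  0.1599]
lid_grip [368.5  56.4] 0.67 [ 0.507  -0.1613  0.0313]
lid_lug [364.8  54.2] 0.96 [ 0.5027 -0.1607  0.0301]
lid_lug [318.8 230.4] 0.87 [ 0.5213 -0.3156  0.1605]
jar [306.6 162.8] 0.6 [ 0.493  -0.2763  0.1267]
w1 1089 bar top z 0.1597 ((525.5703735351562, -325.8533630371094), (16.209871292114258, 75.39588928222656), 23.940513610839844)
lid top 0.1343
collar ((525.1149291992188, -326.1085510253906), 74.3038101196289)
w2 1970 bar top z 0.1597 ((526.0113525390625, -325.40203857421875), (15.662516593933105, 74.88648223876953), 23.647497177124023)
lid top 0.1342
collar ((525.5878295898438, -325.86285400390625), 74.26892852783203)
```

View pics/w2_o.png

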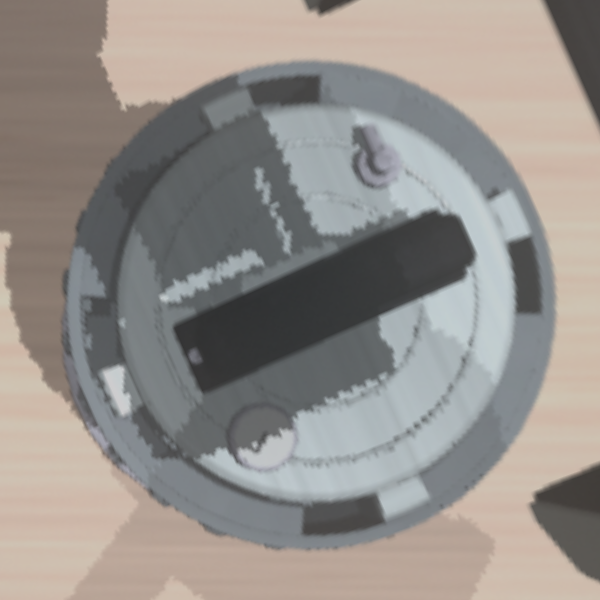

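Depth puts the lid and collar axis at (0.5257, -0.326), bar top at 0.1597 and lid top at 0.134. The lugs at (511,214) are about 16.5° counter-clockwise of the slots at (528,275). Next I descend and grip the bar.

Request:
move_arm(
  deltas=[0.0006,0.0003,0.05,0,0,0,0.5,0.0006,0.0003,0.09,0,0,0,0.5,0.0006,0.0003,0.1036,0,0,0,0.5,0.0006,0.0003,0.1036,0,0,0,0.5,0.0006,0.0003,0.1036,0,0,0,0,0.0006,0.0003,0.1036,0,0,0,0,0.0006,0.0003,0.1036,0,0,0,0,0.0006,0.0003,0.1036,0,0,0,0],
  squeeze=20,
)

```text
t: 4.42
tool_pos: [0.5258, -0.3261, 0.1462]
orientation: [1.708, 2.636, 0.0]
force: [0.6, 0.5, -0.0]
opening: 0.0174
gripper_force: 0.0
```

Request:
move_arm(
  deltas=[0,0,0,0,0,0,0,0,0,0,0,0,0,0,0,0,0,0,0,0,0],
)

```text
t: 4.8
tool_pos: [0.5258, -0.3261, 0.1461]
orientation: [1.708, 2.636, -0.0]
force: [-0.3, 0.4, 1.1]
opening: 0.0159
gripper_force: 20.0
```

Request:
move_arm(
  deltas=[0,0,0,0,0,0.1,0,0,0,0,0,0,0.2,0,0,0,0,0,0,0.288,0,0,0,0,0,0,0.288,0,0,0,0.002,0,0,0.288,0,0,0,0.004,0,0,0.288,0,0,0,0.004,0,0,0.288,0],
)

```text
t: 5.68
tool_pos: [0.5257, -0.326, 0.1421]
orientation: [-2.068, -2.365, 0.0]
force: [-1.0, 0.8, 0.8]
opening: 0.0158
gripper_force: 20.0
```

```bash
python3 -c "
from h import *
s=robot.read_state();print(s['force'],s['wrist_torque'],s['gripper_force'],s['tool_pos'])"
```

```text
[-0.95110485  0.84867779  0.77639663] [0.07286619 0.07846364 0.00918053] 19.994082748889923 [ 0.52572018 -0.32603348  0.14208657]
```

The lid dropped in with only 0.8 N of force. Next I press.

Request:
move_arm(
  deltas=[0,0,0.003,0,0,0,0,0,0,0.006,0,0,0,0,0,0,0.009,0,0,0,0,0,0,0.0115,0,0,0,0,0,0,0.0115,0,0,0,0],
  squeeze=30,
)

```text
t: 6.3
tool_pos: [0.5261, -0.3263, 0.1318]
orientation: [2.068, 2.363, 0.0]
force: [-4.3, 2.2, 10.1]
opening: 0.0159
gripper_force: 30.0
```

Request:
move_arm(
  deltas=[0,0,0.0015,0,0,0,0,0,0,0.002,0,0,0,0,0,0,0.002,0,0,0.12,0,0,0,0.002,0,0,0.24,0,0,0,0.002,0,0,0.36,0,0,0,0.002,0,0,0.36,0],
)

```text
t: 7.05
tool_pos: [0.5273, -0.3269, 0.131]
orientation: [2.457, 1.951, 0.002]
force: [-0.9, 1.1, 11.7]
opening: 0.016
gripper_force: 30.0
```

```bash
python3 -c "
from h import *
s=robot.read_state();T=pose();print(s['force'],s['wrist_torque'],s['tool_pos'],np.degrees(np.arctan2(T[1,0],T[0,0])),s['q'])"
```

```text
[-0.90089488  1.14362679 11.72280557] [ 0.32529815  0.16945674 -0.02724034] [ 0.52726231 -0.32692882  0.13097782] 76.90778373076425 [-6.37806537e-01  2.44456148e-01  1.54237696e+00  2.63988823e-04
  1.35037969e+00 -4.09364515e-01]
```

Request:
move_arm(
  deltas=[0,0,0,0,0,0.13,0,0,0,0,0,0,0.26,0,0,0,0,0,0,0.38,0,0,0,0,0,0,0.42,0,0,0,0,0,0,0.46,0,0,0,0,0,0,0.46,0],
)

```text
t: 7.8
tool_pos: [0.5268, -0.3268, 0.131]
orientation: [2.837, 1.343, 0.002]
force: [-3.6, 3.6, 13.4]
opening: 0.0161
gripper_force: 30.8
```

```bash
python3 -c "
from h import *
s=robot.read_state();T=pose();print(s['force'],s['wrist_torque'],s['tool_pos'],np.degrees(np.arctan2(T[1,0],T[0,0])),s['q'])"
```

```text
[-3.58966228  3.57717533 13.36098246] [0.41072702 0.61940997 0.6181131 ] [ 0.52683621 -0.32677466  0.13096202] 50.66321484721309 [-6.37769377e-01  2.44293442e-01  1.54259447e+00 -1.63341204e-04
  1.35131858e+00  4.88223439e-02]
```

The stop is reached: 0.62 N m of torque after about 47° of turn. Now I let it spring up and release.

Request:
move_arm(
  deltas=[0,0,-0.002,0,0,0,0,0,0,-0.004,0,0,0,0,0,0,-0.006,0,0,0,0,0,0,-0.007,0,0,0,0,0,0,-0.007,0,0,0,0],
)

```text
t: 8.43
tool_pos: [0.5264, -0.3262, 0.136]
orientation: [2.839, 1.343, 0.001]
force: [1.5, 0.6, 4.9]
opening: 0.0157
gripper_force: 30.5
```

```bash
python3 -c "
from h import *
s=robot.read_state();T=pose();print(s['force'],s['wrist_torque'],s['tool_pos'],np.degrees(np.arctan2(T[1,0],T[0,0])))"
```

```text
[1.46370397 0.58937944 4.86157304] [ 0.10196542 -0.4418582   0.5305098 ] [ 0.52637449 -0.32623832  0.13604652] 50.65599302348259
```

Now at locked height, 0.136. I open a little, back off upwards and check.

Request:
move_arm(
  deltas=[0,0,0,0,0,0,0.5,0,0,0,0,0,0,0.5,0,0,0,0,0,0,0.5,0,0,-0.01,0,0,0,0.5,0,0,-0.05,0,0,0,0.5,0,0,-0.11,0,0,0,0.5,0,0,-0.11,0,0,0,0.5,0,0,-0.11,0,0,0,0.5],
)

```text
t: 9.43
tool_pos: [0.526, -0.3262, 0.2463]
orientation: [2.839, 1.343, 0.001]
force: [-0.1, 0.8, 0.5]
opening: 0.0467
gripper_force: 0.0
```

```bash
python3 w.py w3
python3 - <<'E'
from h import *
f=np.load("w3.npz"); d=f["d"]; c=cam("wrist",f["T"])
vv,uu=np.mgrid[0:480,0:640]
q=cv2.undistortPoints(np.stack([uu,vv],-1).reshape(-1,1,2).astype(float),c[0],np.array([c[1],0,0,0,0.])).reshape(-1,2)
D=d.reshape(-1); P=(np.c_[q,np.ones(len(q))]*D[:,None])@c[2][:3,:3].T+c[2][:3,3]
R=np.hypot(P[:,0]-.5257,P[:,1]+.326)
b=P[(D>0)&(R<.045)&(P[:,2]>.143)&(P[:,2]<.16)]
print("bar top",np.median(b[:,2]),cv2.minAreaRect((b[:,:2]*1000).astype(np.float32)))
l=P[(D>0)&(R<.055)&(P[:,2]>.115)&(P[:,2]<.128)]
print("lid top",np.median(l[:,2]),"slopes",np.linalg.lstsq(np.c_[l[:,:2],np.ones(len(l))],l[:,2],rcond=None)[0][:2])
print(robot.read_state()["force"])
E
```

```text
lid_grip [208.3 105.2] 0.63 [ 0.5086 -0.1665  0.0255]
lid_grip [317.6 228.8] 0.59 [ 0.5324 -0.3173  0.1499]
lid_lug [204.2 101.6] 0.86 [ 0.5088 -0.1628  0.031 ]
lid_lug [317.  233.6] 0.85 [ 0.5299 -0.3197  0.1511]
jar [325.6 160.4] 0.56 [ 0.569  -0.2827  0.1265]
bar top 0.14985718244949586 ((526.3702392578125, -326.10980224609375), (74.92324829101562, 16.015796661376953), 52.758487701416016)
lid top 0.12439236222578523 slopes [-0.00010991 -0.00108666]
[ 0.49343929 -0.17470227  0.21020648]
```

View pics/w3_o.png

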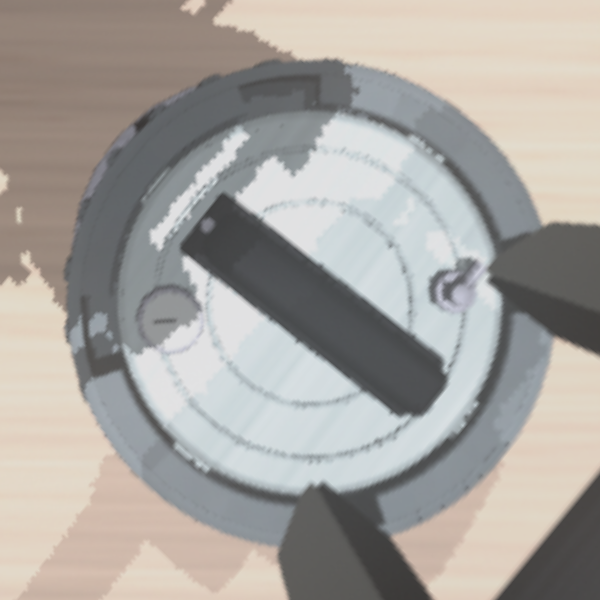

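The picture shows the lugs hidden under the lip and the slots empty. The bar runs from (210,225) to (425,390), about 45° from the slots. The lid is level, the grip is at about 0.136 m, and the gripper is clear.

```bash
python3 -c "
from plant import robot
print(robot.close_job())"
```

```text
the job is handed in; nothing more can be done
None
```

I turned the lid onto its slots, pressed it down and turned it clockwise to the stop, then let it spring up. It measured locked at about 45°, 136 mm high, level and released, and the job is handed in; the judge returned no verdict.

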